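# Reset the tripped over-temperature cut-out of a block heater

### The arm

A 7-joint arm with a two-finger parallel gripper is mounted at the origin on a cart in front of the work surface, level with it; the furniture and walls round the work are solid. World frame = base frame: x ahead of the robot, y to its left, z up, the work surface at z = 0. Lengths are in m, angles in rad, forces in N, time in s.
With the tool pointing down it reaches from about 0.425 to 1.025 m from the base axis. Payload 9.4 kg.
Tool frame: the origin (TCP) lies midway between the tips of the shut fingers; the grasp point (between the pads) lies robot.tcp_to_grasp behind it (robot.tcp_to_grasp is the distance from the TCP to the grasp point, in m); z points along the fingers, y is the line along which they close (so a half turn about z gives the same grasp; the last joint's range is limited). The gripper opens to 85 mm and grips with 20 to 120 N. Pads are 22 mm wide; open, the fingers measure 114 mm over their backs; the gripper's body (76 mm by 85 mm) begins 54 mm behind the grasp point. The pads swing forward as they close: fully open they stand 13 mm farther back than shut.
Start: joints at [-1.384, 0.599, -0.003, 1.599, 0.002, 0.943, -0.08], TCP at [0.189, 0.7, 0.231] pointing down, gripper open.
Joint ranges: [-2.57, 2.57], [-0.35, 1.97], [-1.29, 1.29], [0.11, 2.56], [-1.05, 4.19], [0.11, 1.86], [-2.63, 2.63]. Speed limits (rad/s): [2.22, 2.22, 3.01, 3.01, 3.14, 3.14, 3.14].

### API

Orientations are given as a unit quaternion [x, y, z, w].
In Python, from plant import robot gives the robot as it stands.
- The arm moves only by the tool move_arm, never from a script. Its argument "series" is a list of rows, each an object of numbers: "dx", "dy", "dz": the shift along the world's x, y, z in mm; "wx", "wy", "wz": the turn, a rotation vector about the world's x, y, z in degrees; "grip": the closure, from -1 (fully open) to 1 (shut). In form: [{"dx": .., "dy": .., "dz": .., "wx": .., "wy": .., "wz": .., "grip": ..}, ...]. A call has exactly 8 rows; each row shifts and turns the commanded pose from where the row before left it; what a row does not reach is not made up. A row lasts 1/8 s, in which the tool goes at most 62.5 mm and 10.7 degrees, less where a joint would pass 70% of its speed; a pose out of reach is approached as far as the arm can. A call with a gripper value outside its range is refused whole. The fingers move at their own pace and stop on an object; "grip_force" is the grip in N (left out, the last holds). Time passes only in rows, so rows that do not move let the fingers close, or fill a call up. It gives the time, the measured TCP pose, the force, the opening and the grip force at its end, in the units of the state.
- robot.read_state(): the state, without advancing time (a new reading comes with each control period).
- robot.read_camera(name): name is "scene" or "top" or "wrist"; returns a dict with "img" (384x512x3 uint8, red, green, blue), "depth" (384x512 float32, m along the optical axis (not along the pixel's ray), 0 where there is no reading), "fx", "fy", "cx", "cy" (pixels), "rvec" (rotation vector, rad) and "tvec" (3), from world to camera coordinates, as OpenCV has them. Camera axes: x right, y down, z forward; pixel columns grow to the right and rows downward; lengths in m; the calibration is good to about 2 mm. The wrist camera is an equidistant fisheye: a pixel r from the principal point sees the ray r / f radians off the axis. A picture is of the moment at which its call begins.
- robot.finish_job(): hands the job in; it is judged then, once.
The state is a dict: "t": time; "joints": joint angles; "joint_vel": joint speeds; "effort": joint torques, N m; "tcp_pos": TCP position; "ee_rot": TCP orientation; "ft_force": force on the tool from outside, world axes, zero at the start; "wrist_torque": the same for the moment, N m; "gripper_width": finger opening in m; "grip_force": force on a finger pad.
Only numpy, scipy, OpenCV 4.12 (cv2) and the standard library are available. Lean on these libraries where they do the work, as an engineer would, in place of code of your own. Each camera call takes 0.05 s, during which the arm holds its last target. There are 200 camera calls.

### The job

The block heater's over-temperature cut-out has tripped. Using only the fingertips, push the guard shutter on its console fully aside, reach down into the well beneath and press the popped-up reset button until it stays fully down, then push the shutter fully shut over it again. Pick nothing up, do not shove the heater out of its place, do not press the raised keys, and leave the tubes and the things around as they stand.

Things in the scene. Friction and masses are not known exactly. Their poses are not given: they have to be found in the camera images.
- heater: white dry-block tube heater, 150 deep (x) x 220 wide (y) x 80 mm high, 2 to 3 kg, loose on the worktop. Origin: middle of its underside; x from its front (vented, robot side) to its back, y to its left, z up. Front half of the top: flat grey console, height 80, with shutter and well left of the middle, display and two keys on the right. Back half: metal block with tubes, tops up to height 108
- well_mouth (a point): middle of the mouth of the finger well under the shutter, on the console's top (heater's x -33, y +45, height 80 mm). The well is 40 mm square, sides along the heater's x and y, and 24 mm deep (floor at height 56); the reset button is at the middle of its floor. Closed fingers fit in
- shutter (a joint): the guard shutter's slide in m: 0 = fully shut over the well, 0.052 = fully aside; it grows as the shutter slides to the heater's right (its -y). Starts at 0 to 0.004. About 1.5 N of friction, stays where it is left, rigid stops at both ends
- shutter_ridge (a point): middle of the top of the shutter's push ridge, height 95 mm; moves with it. The shutter is a steel plate 47 (x) x 52 mm (y), top at height 83, between two low rails (height 86) along y. The ridge stands 12 mm above the plate across its middle: 36 mm long in x, 6 mm thick in y. Shut, it is above the well's centre; fully aside, 52 mm to the heater's right of it
- reset_button (a joint): over-temperature reset button in the well, travel in m straight down: 0 = popped up (tripped), 0.007 = fully down. About 3 N of friction, no spring: it stays where it is pushed, and meets a rigid stop at 0.007
- button_top (a point): centre of the top of the reset button, a black round cap 16 mm in diameter; popped up it lies 14 mm below the well's mouth (height 66 mm), fully down 21 mm below (height 59 mm, 3 mm above the well's floor)
- key_left (a joint): left one of the two raised round keys (14 mm in diameter, tops 5 mm above the console, sprung) in front of the display, at the heater's x -55, y -67 mm; 0 = up, 0.003 = pressed. Not to be pressed
- key_right (a joint): right one of the two raised keys, alike, at the heater's x -55, y -89 mm. Not to be pressed
- tube_00: capped sample tube (purple cap), 15 x 15 x 84 mm, standing loose in a hole of the heater's block; origin at its foot, 24 mm above the heater's underside. To be left alone
- tube_03: capped sample tube (red cap), 15 x 15 x 84 mm, standing loose in a hole of the heater's block; origin at its foot, 24 mm above the heater's underside. To be left alone
- tube_12: capped sample tube (purple cap), 15 x 15 x 84 mm, standing loose in a hole of the heater's block; origin at its foot, 24 mm above the heater's underside. To be left alone
- calibrator_vial: small white bottle 33 x 33 x 78 mm, on the worktop to the right of the heater; origin at the middle of its underside. To be left alone
- forceps: steel forceps 14 x 121 x 8 mm, lying on the worktop to the left of the heater; origin at the middle of its underside. To be left alone
- wash_bottle: wash bottle 83 x 64 x 178 mm with a bent spout, far to the right; origin at the middle of its underside. To be left alone
- reagent_b: reagent bottle 52 x 52 x 105 mm, far to the right; origin at the middle of its underside. To be left alone
- tape_roll_0: roll of tape lying flat, 66 mm across, 19 mm high, to the right; origin at the middle of its underside. To be left alone

How it is judged:
By the outcome, as a careful person would: the job done as asked, in the order asked, and still so for the second after the job is handed in, with the robot touching nothing.
It also fails if it takes over 42 s, if anything falls off the work surface, if the arm or the gripper's body presses on something with over 40 N, if the wrist force passes 120 N, or if a joint passes its speed limit or range.

## Working session

There is one attempt and no reset: what is moved stays moved. The work goes in short steps, Python scripts to look and compute and a tool call to move; the robot and the scene stay as the last step left them, time stands still between calls to the robot, and variables do not carry over. Pictures are saved under pics/ and viewed, at most 10 in all, crops included, and the job is handed in when it is done.

Besides the shell and the picture viewer there is one more tool, called after "Emit:" as a command line: name --argument value ..., lists and objects as JSON in quotes. move_arm: Moves the arm, as the interface text tells. Its arguments: {"type":"object","properties":{"series":{"type":"array","items":{"type":"object","properties":{"dx":{"type":"number"},"dy":{"type":"number"},"dz":{"type":"number"},"wx":{"type":"number"},"wy":{"type":"number"},"wz":{"type":"number"},"grip":{"type":"number"}}}},"grip_force":{"type":"number"}},"required":["series"]}

```bash
mkdir -p pics
cat > h.py <<'E'
import numpy as np, cv2
from plant import robot
def shot(n):
    c=robot.read_camera(n); np.savez(f'{n}.npz',**{k:np.asarray(v) for k,v in c.items()}); return c
def load(n): return dict(np.load(f'{n}.npz'))
def w(c,u,v,d=None):
    R=cv2.Rodrigues(c['rvec'])[0]
    if d is None:
        p=c['depth'][int(v)-1:int(v)+2,int(u)-1:int(u)+2]; d=np.median(p[p>0])
    p=np.array([(u-c['cx'])/c['fx'],(v-c['cy'])/c['fy'],1])*d
    return R.T@(p-c['tvec'])
def wz(c,u,v,z):
    R=cv2.Rodrigues(c['rvec'])[0]; o=-R.T@c['tvec']; r=R.T@np.array([(u-c['cx'])/c['fx'],(v-c['cy'])/c['fy'],1])
    return o+r*(z-o[2])/r[2]
E
python3 - <<'E'
from h import *
for n in ('top','scene'):
    c=shot(n); cv2.imwrite(f'pics/{n}0.png',cv2.resize(c['img'][:,:,::-1],(768,576),interpolation=cv2.INTER_CUBIC))
s=robot.read_state(); print(s['t'],s['tcp_pos'],s['ee_rot'],s['gripper_width'],robot.tcp_to_grasp)
E
```

```text
0.1 [0.18893327 0.69949467 0.23049238] [ 1.31474706e-01  9.91319263e-01 -7.21127848e-04 -1.90282275e-05] 0.08539998106089643 0.0187
```

View pics/top0.png

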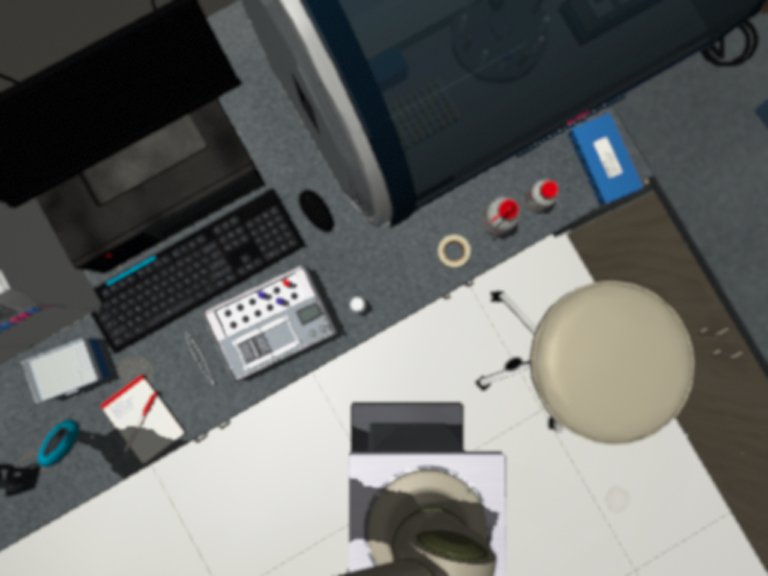

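View pics/scene0.png

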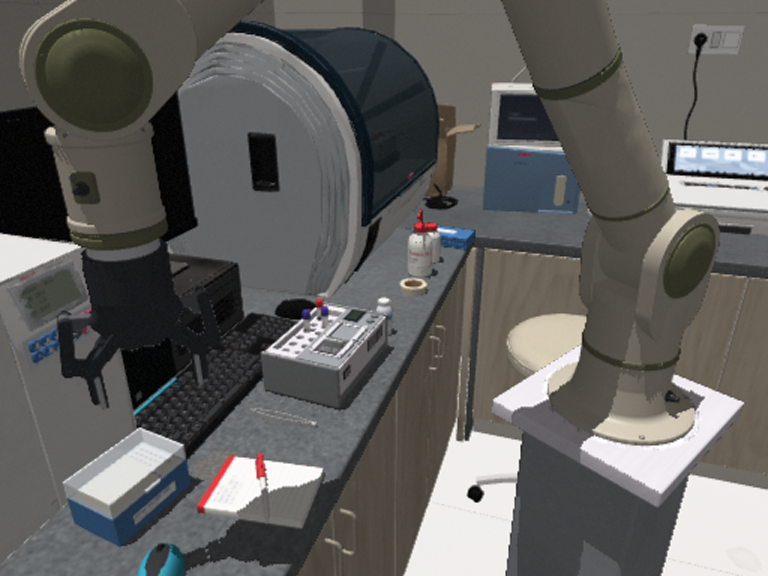

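Top view: the heater is around (272,320) with its tubes at the top edge; shutter near (265,345), display at (310,315), and the vial at (357,304). Next I'll enlarge that area.

Run:
```python
from h import *
c=load('top'); cv2.imwrite('pics/crop1.png',cv2.resize(c['img'][170:260,125:255,::-1],None,fx=6,fy=6,interpolation=cv2.INTER_CUBIC))
print(c['fx'],c['tvec'],c['rvec'])
```

```text
414.9566015642325 [0.08761841 0.49477371 1.25382214] [ 2.20046763 -2.19123938  0.09890413]
```

View pics/crop1.png

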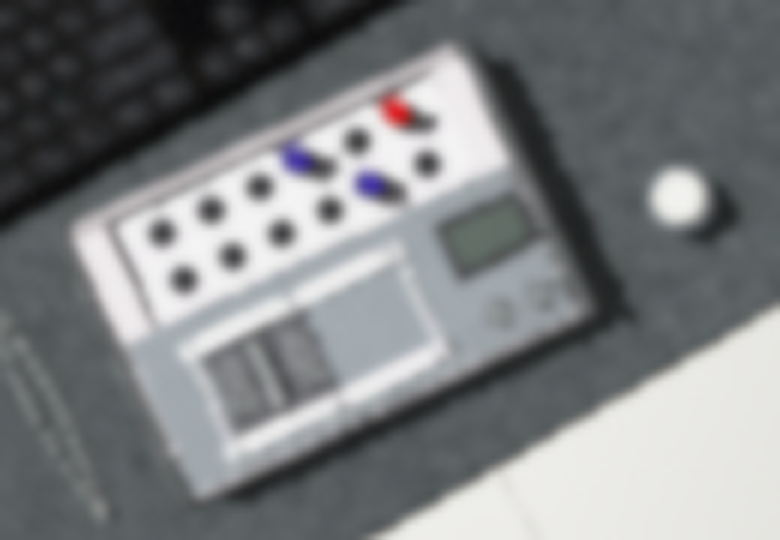

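The crop shows heater top corners at (75,228), (460,45), (600,308), (198,498), the ridge at about (266,369), and the keys at (497,313) and (543,292).

Run:
```python
from h import *
c=load('top')
f=lambda u,v,z: wz(c,125+(u+.5)/6-.5,170+(v+.5)/6-.5,z)
obs=[((75,228),(75,110),.08),((460,45),(75,-110),.08),((600,308),(-75,-110),.08),((198,498),(-75,110),.08),((497,313),(-55,-67),.085),((543,292),(-55,-89),.085),((266,369),(-33,45),.095)]
P=np.array([f(*a,z)[:2] for a,b,z in obs]); Q=np.array([b for a,b,z in obs])/1000
m=slice(0,6)
p0,q0=P[m].mean(0),Q[m].mean(0); U,S,Vt=np.linalg.svd((Q[m]-q0).T@(P[m]-p0)); R=Vt.T@U.T
t=p0-R@q0; print('yaw',np.degrees(np.arctan2(R[1,0],R[0,0])),'org',t,'scale',S.sum()/((Q[m]-q0)**2).sum())
print('res mm',((P-(Q@R.T+t))*1000).round(1).tolist()); 
for n,q in dict(ridge=(-33,45),aside=(-33,-7)).items(): print(n,R@(np.array(q)/1000)+t)
for u,v in [(420,400),(498,250),(570,150)]:
  print('h',w(c,125+u/6,170+v/6))
```

```text
yaw 26.009608384707974 org [0.41586403 0.31056724] scale 0.9488916709711541
res mm [[0.2, -9.0], [-7.0, 5.4], [1.1, 2.4], [6.5, -4.6], [-0.6, 3.9], [-0.1, 1.8], [2.1, 1.4]]
ridge [0.36647277 0.33653844]
aside [0.38927591 0.28980498]
h [0.34879387 0.27558733 0.00140754]
h [0.42419849 0.2290761  0.08240749]
h [4.77031006e-01 2.00435576e-01 3.73795953e-05]
```

Emit:
move_arm --series '[{"dx": 20,"dy": -42,"dz": 0,"wz": 5.1,"grip": 1},{"dx": 21,"dy": -42,"dz": 0,"wz": 5.1,"grip": 1},{"dx": 21,"dy": -42,"dz": 0,"wz": 5.1,"grip": 1},{"dx": 21,"dy": -42,"dz": 0,"wz": 5.1,"grip": 1},{"dx": 21,"dy": -42,"dz": 0,"wz": 5.1,"grip": 1},{"dx": 21,"dy": -42,"dz": 0,"wz": 5.1,"grip": 1},{"dx": 21,"dy": -42,"dz": 0,"wz": 5.1,"grip": 1},{"dx": 20,"dy": -42,"dz": 0,"wz": 5.1,"grip": 1}]'

```text
validation failed for argument at $.se...
```

Run:
```python
from h import *
c=shot('wrist'); cv2.imwrite('pics/w1.png',cv2.resize(c['img'][:,:,::-1],(768,576),interpolation=cv2.INTER_CUBIC))
print(c['fx'],c['cx'],c['cy'],c['tvec'],c['rvec'])
s=robot.read_state(); print(s['t'],s['tcp_pos'],s['ee_rot'],s['gripper_width'],s['joints'],s['ft_force'])
```

```text
297.3186396354542 260.41370812482563 190.34481912378703 [-0.72295321 -0.03416125  0.37839983] [-2.32153777 -1.77699826 -0.23255682]
0.15 [0.1889867  0.69957772 0.23063386] [ 1.31516868e-01  9.91313768e-01 -5.71338294e-04 -3.22339701e-06] 0.08559191664219891 [-1.38370011  0.59991485 -0.00250182  1.59994956  0.00181243  0.94287189
 -0.07983314] [ 0.0634057  -0.32490019  0.07278865]
```

View pics/w1.png

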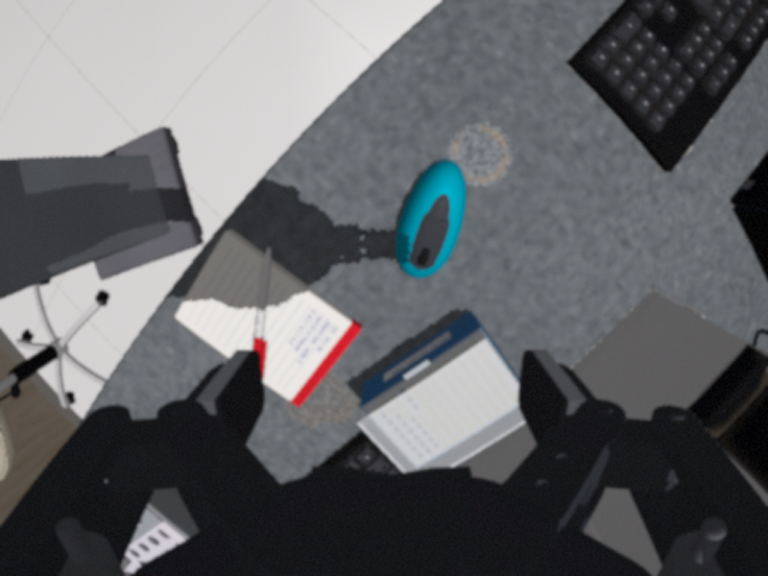

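The move was refused and the arm hasn't moved; the heater is only just visible at (150,540). I'll retry with every field given.

Emit:
move_arm --series '[{"dx": 20,"dy": -42,"dz": 0,"wx": 0,"wy": 0,"wz": 5.1,"grip": 1},{"dx": 21,"dy": -42,"dz": 0,"wx": 0,"wy": 0,"wz": 5.1,"grip": 1},{"dx": 21,"dy": -42,"dz": 0,"wx": 0,"wy": 0,"wz": 5.1,"grip": 1},{"dx": 21,"dy": -42,"dz": 0,"wx": 0,"wy": 0,"wz": 5.1,"grip": 1},{"dx": 21,"dy": -42,"dz": 0,"wx": 0,"wy": 0,"wz": 5.1,"grip": 1},{"dx": 21,"dy": -42,"dz": 0,"wx": 0,"wy": 0,"wz": 5.1,"grip": 1},{"dx": 21,"dy": -42,"dz": 0,"wx": 0,"wy": 0,"wz": 5.1,"grip": 1},{"dx": 20,"dy": -42,"dz": 0,"wx": 0,"wy": 0,"wz": 5.1,"grip": 1}]'

```text
t: 1.15
tcp_pos: [0.3556, 0.3624, 0.2312]
ee_rot: [-0.224, 0.975, -0.0, 0.0]
ft_force: [-0.1, -0.7, 0.2]
gripper_width: 0.0
grip_force: 0.0
```

Run:
```python
from h import *
c=shot('wrist'); cv2.imwrite('pics/w2.png',cv2.resize(c['img'][:,:,::-1],(768,576),interpolation=cv2.INTER_CUBIC))
print(c['fx'],c['cx'],c['cy'])
```

```text
297.3186396354542 260.41370812482563 190.34481912378703
```

View pics/w2.png

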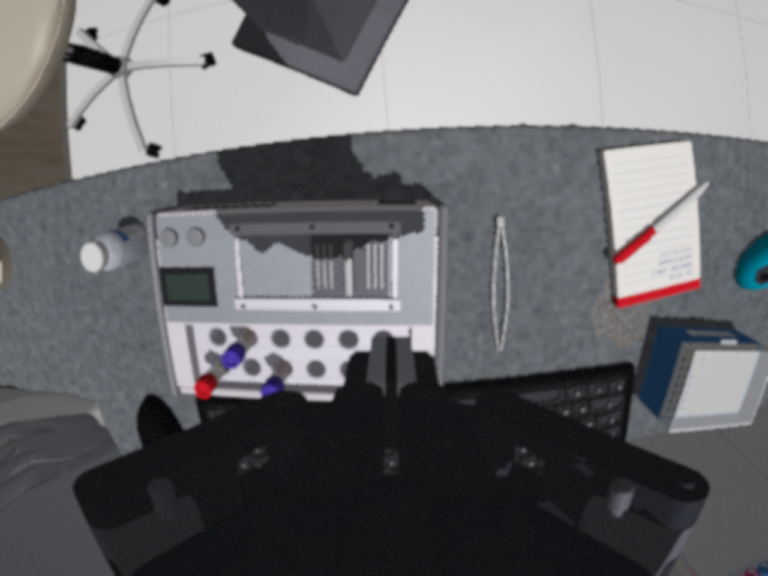

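Wrist view (768-wide picture): ridge centre (348,267), keys (196,236) and (168,237), front corners (155,212) and (440,206), and closed fingertips spanning about x 372..412 at y 340.

```bash
cat >> h.py <<'E'
def ray(c,u,v):
    x,y=(u-c['cx'])/c['fx'],(v-c['cy'])/c['fy']; r=np.hypot(x,y)
    return np.array([x/r*np.sin(r),y/r*np.sin(r),np.cos(r)])
def fz(c,U,V,z):   # 768-wide picture px, plane height z
    R=cv2.Rodrigues(c['rvec'])[0]; o=-R.T@c['tvec']; r=R.T@ray(c,(U+.5)/1.5-.5,(V+.5)/1.5-.5)
    return o+r*(z-o[2])/r[2]
E
python3 - <<'E'
from h import *
c=load('wrist')
obs=[((155,212),(-75,-110),.08),((440,206),(-75,110),.08),((196,236),(-55,-67),.085),((168,237),(-55,-89),.085),((348,267),(-33,45),.095)]
P=np.array([fz(c,*a,z)[:2] for a,b,z in obs]); Q=np.array([b for a,b,z in obs])/1000
m=slice(0,5)
p0,q0=P[m].mean(0),Q[m].mean(0); U,S,Vt=np.linalg.svd((Q[m]-q0).T@(P[m]-p0)); R=Vt.T@U.T
t=p0-R@q0; print('yaw',np.degrees(np.arctan2(R[1,0],R[0,0])),'org',t,'scale',S.sum()/((Q[m]-q0)**2).sum())
print('res mm',((P-(Q@R.T+t))*1000).round(1).tolist()); print('ridge meas',P[4])
for n,q in dict(ridge=(-33,45),aside=(-33,-7)).items(): print(n,R@(np.array(q)/1000)+t)
g=lambda U,V: np.round(R.T@(fz(c,U,V,.083)[:2]-t)*1000,1)
print('rails/plate in heater',[g(*p).tolist() for p in [(235,228),(400,228),(235,305),(400,305),(312,267),(388,267)]])
# finger tips
T=robot.read_state()['tcp_pos']; print(T)
for U in (372,391,412): print(R.T@((fz(c,U,342,T[2]))[:2]-t)*1000, R.T@(T[:2]-t)*1000)
E
```

```text
yaw 25.482219583102168 org [0.41550242 0.31144072] scale 0.9444682973872229
res mm [[-2.3, 8.5], [4.5, -6.2], [-0.8, 0.8], [-0.3, -0.1], [-1.0, -3.1]]
ridge meas [0.36532224 0.33480499]
ridge [0.3663523  0.33786545]
aside [0.38872431 0.29092407]
rails/plate in heater [[-60.0, -36.5], [-59.0, 76.1], [-4.8, -40.8], [-6.1, 76.7], [-32.5, 17.0], [-32.7, 68.3]]
[0.35827509 0.35586808 0.23090771]
[-39.18042934  63.72472085] [-32.54616564  64.72637584]
[-39.23163075  70.29888147] [-32.54616564  64.72637584]
[-39.25864515  77.56626556] [-32.54616564  64.72637584]
```

Emit:
move_arm --series '[{"dx": 0,"dy": 0,"dz": -20,"wx": 0,"wy": 0,"wz": 0,"grip": 1},{"dx": 0,"dy": 0,"dz": -20,"wx": 0,"wy": 0,"wz": 0,"grip": 1},{"dx": 0,"dy": 0,"dz": -20,"wx": 0,"wy": 0,"wz": 0,"grip": 1},{"dx": 0,"dy": 0,"dz": -20,"wx": 0,"wy": 0,"wz": 0,"grip": 1},{"dx": 0,"dy": 0,"dz": -20,"wx": 0,"wy": 0,"wz": 0,"grip": 1},{"dx": 0,"dy": 0,"dz": 0,"wx": 0,"wy": 0,"wz": 0,"grip": 1},{"dx": 0,"dy": 0,"dz": 0,"wx": 0,"wy": 0,"wz": 0,"grip": 1},{"dx": 0,"dy": 0,"dz": 0,"wx": 0,"wy": 0,"wz": 0,"grip": 1}]'

```text
t: 2.2
tcp_pos: [0.3553, 0.3642, 0.1321]
ee_rot: [-0.222, 0.975, 0.0, 0.001]
ft_force: [-0.5, -0.2, 0.0]
gripper_width: 0.0
grip_force: 0.0
```

Run:
```python
from h import *
from scipy.spatial.transform import Rotation as Ro
c=shot('wrist'); cv2.imwrite('pics/w3.png',cv2.resize(c['img'][:,:,::-1],(768,576),interpolation=cv2.INTER_CUBIC))
s=robot.read_state(); print(s['t'],s['tcp_pos'],Ro.from_quat(s['ee_rot']).as_matrix().round(3).tolist(),s['ft_force'])
```

```text
2.25 [0.35532639 0.36422124 0.13204618] [[-0.901, -0.433, 0.001], [-0.433, 0.901, 0.001], [-0.001, 0.001, -1.0]] [ 0.71641932  0.30185524 -0.00808384]
```

View pics/w3.png

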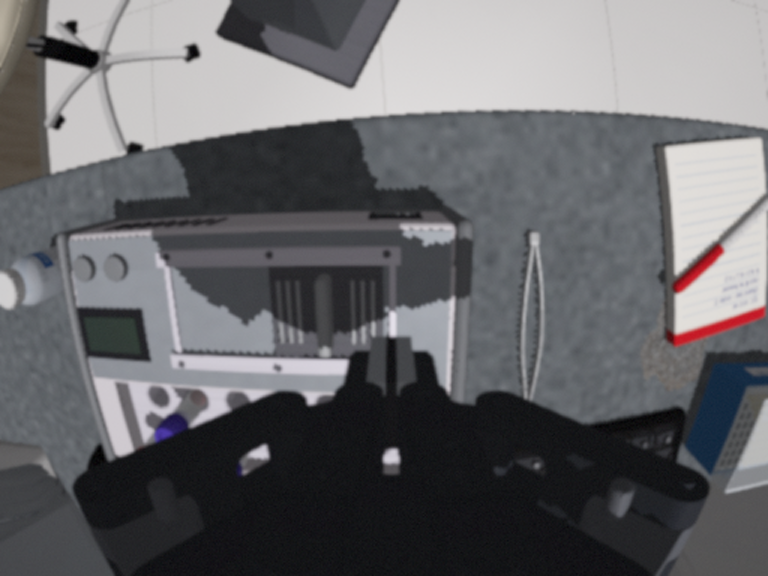

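Closer view: ridge spans (323,275) to (324,355), keys are at (85,267) and (115,267), and fingertips are at x 370..413. The tool's yaw matches the heater's.

Run:
```python
from h import *
c=load('wrist'); T=robot.read_state()['tcp_pos'][:2]
a=np.radians(25.67); R=np.array([[np.cos(a),-np.sin(a)],[np.sin(a),np.cos(a)]])
for n,U,V,z in [('ridge front',323,275,.095),('ridge back',324,355,.095),('ridge mid',323,314,.095),('keyR',85,267,.085),('keyL',115,267,.085),('plateR',271,315,.083),('plateL',385,300,.083),('rail in F',280,265,.086),('rail in B',280,357,.086)]:
    p=fz(c,U,V,z)[:2]; print(n,p.round(4),'rel TCP in heater axes mm',(R.T@(p-T)*1000).round(1))
```

```text
ridge front [0.3484 0.3278] rel TCP in heater axes mm [-22.  -29.8]
ridge back [0.3817 0.3425] rel TCP in heater axes mm [ 14.4 -31. ]
ridge mid [0.3642 0.3346] rel TCP in heater axes mm [ -4.8 -30.5]
keyR [0.4023 0.2091] rel TCP in heater axes mm [ -24.8 -160.2]
keyL [0.3937 0.2278] rel TCP in heater axes mm [ -24.5 -139.6]
plateR [0.3801 0.3126] rel TCP in heater axes mm [ -0.1 -57.2]
plateL [0.3503 0.3573] rel TCP in heater axes mm [-7.5 -4. ]
rail in F [0.3551 0.3082] rel TCP in heater axes mm [-24.5 -50.4]
rail in B [0.3966 0.3243] rel TCP in heater axes mm [ 19.9 -53.8]
```

Emit:
move_arm --series '[{"dx": -2.7,"dy": -1.3,"dz": -20,"wx": 0,"wy": 0,"wz": 0,"grip": 1},{"dx": 0,"dy": 0,"dz": -18,"wx": 0,"wy": 0,"wz": 0,"grip": 1},{"dx": 0,"dy": 0,"dz": -6,"wx": 0,"wy": 0,"wz": 0,"grip": 1},{"dx": 0,"dy": 0,"dz": 0,"wx": 0,"wy": 0,"wz": 0,"grip": 1},{"dx": 1.7,"dy": -3.6,"dz": 0,"wx": 0,"wy": 0,"wz": 0,"grip": 1},{"dx": 1.7,"dy": -3.6,"dz": 0,"wx": 0,"wy": 0,"wz": 0,"grip": 1},{"dx": 1.7,"dy": -3.6,"dz": 0,"wx": 0,"wy": 0,"wz": 0,"grip": 1},{"dx": 0,"dy": 0,"dz": 0,"wx": 0,"wy": 0,"wz": 0,"grip": 1}]'

```text
t: 3.25
tcp_pos: [0.3577, 0.3514, 0.0874]
ee_rot: [-0.222, 0.975, -0.0, 0.0]
ft_force: [0.7, -0.1, 0.6]
gripper_width: 0.0002
grip_force: 0.0
```

Emit:
move_arm --series '[{"dx": 2.2,"dy": -4.5,"dz": 0,"wx": 0,"wy": 0,"wz": 0,"grip": 1},{"dx": 2.2,"dy": -4.5,"dz": 0,"wx": 0,"wy": 0,"wz": 0,"grip": 1},{"dx": 2.2,"dy": -4.5,"dz": 0,"wx": 0,"wy": 0,"wz": 0,"grip": 1},{"dx": 2.2,"dy": -4.5,"dz": 0,"wx": 0,"wy": 0,"wz": 0,"grip": 1},{"dx": 2.2,"dy": -4.5,"dz": 0,"wx": 0,"wy": 0,"wz": 0,"grip": 1},{"dx": 2.2,"dy": -4.5,"dz": 0,"wx": 0,"wy": 0,"wz": 0,"grip": 1},{"dx": 2.2,"dy": -4.5,"dz": 0,"wx": 0,"wy": 0,"wz": 0,"grip": 1},{"dx": 2.2,"dy": -4.5,"dz": 0,"wx": 0,"wy": 0,"wz": 0,"grip": 1}]'

```text
t: 4.25
tcp_pos: [0.3752, 0.3155, 0.0873]
ee_rot: [-0.222, 0.975, 0.0, 0.0]
ft_force: [-1.4, 0.2, 1.5]
gripper_width: -0.0003
grip_force: 0.9
```

Run:
```python
from h import *
c=shot('wrist'); cv2.imwrite('pics/w4.png',cv2.resize(c['img'][80:300,60:400,::-1],None,fx=2.25,fy=2.25,interpolation=cv2.INTER_CUBIC))
s=robot.read_state(); print(s['t'],s['tcp_pos'],s['ft_force'])
```

```text
4.3 [0.37547201 0.31481143 0.08727663] [0.3500935  0.42734515 0.66743922]
```

View pics/w4.png

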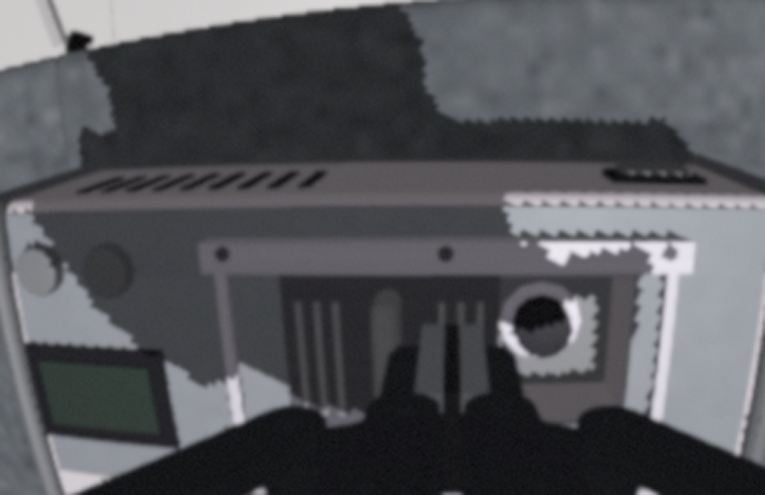

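The shutter is about halfway aside: ridge at (387,330), plate from 283 to 500, and the popped-up button at (540,325). The fingers are against the ridge.

```bash
cat >> h.py <<'E'
A=np.radians(25.67); RH=np.array([[np.cos(A),-np.sin(A)],[np.sin(A),np.cos(A)]])
def rel(c,T,u,v,z):  # raw px -> heater axes mm rel to TCP
    return (RH.T@(fz(c,u*1.5,v*1.5,z)[:2]-T[:2])*1000).round(1)
E
python3 - <<'E'
from h import *
c=load('wrist'); T=robot.read_state()['tcp_pos']
for n,U,V,z in [('button',540,325,.066),('ridge',387,330,.095),('plateR',283,330,.083),('plateL',500,330,.083),('wellL',605,330,.080),('keyR',38,270,.085),('keyL',108,270,.085),('tipL',418,345,.0875),('tipR',492,345,.0875),('rail F',300,272,.086)]:
    print(n,rel(c,T,60+U/2.25,80+V/2.25,z))
E
```

```text
button [-0.7 22.8]
ridge [-11.  -14.7]
plateR [ -5.8 -41.4]
plateL [-6.2 10.8]
wellL [-4.6 37.1]
keyR [ -21.  -108.6]
keyL [-21.2 -86.2]
tipL [-4.3 -8.4]
tipR [-4.3  8.7]
rail F [-21.4 -35.4]
```

Emit:
move_arm --series '[{"dx": 1.3,"dy": -2.7,"dz": 0,"wx": 0,"wy": 0,"wz": 0,"grip": 1},{"dx": 1.3,"dy": -2.7,"dz": 0,"wx": 0,"wy": 0,"wz": 0,"grip": 1},{"dx": 1.3,"dy": -2.7,"dz": 0,"wx": 0,"wy": 0,"wz": 0,"grip": 1},{"dx": 0.6,"dy": -1.2,"dz": 0,"wx": 0,"wy": 0,"wz": 0,"grip": 1},{"dx": 0,"dy": 0,"dz": 0,"wx": 0,"wy": 0,"wz": 0,"grip": 1},{"dx": 0,"dy": 0,"dz": 0,"wx": 0,"wy": 0,"wz": 0,"grip": 1},{"dx": 0,"dy": 0,"dz": 0,"wx": 0,"wy": 0,"wz": 0,"grip": 1},{"dx": 0,"dy": 0,"dz": 0,"wx": 0,"wy": 0,"wz": 0,"grip": 1}]'

```text
t: 5.3
tcp_pos: [0.3795, 0.3064, 0.0872]
ee_rot: [-0.222, 0.975, -0.0, -0.0]
ft_force: [-0.3, -0.1, -0.1]
gripper_width: 0.0002
grip_force: 0.0
```

Run:
```python
from h import *
s=robot.read_state(); print(s['t'],s['tcp_pos'],s['ft_force'])
```

```text
5.3 [0.37950248 0.30637518 0.08720881] [-0.32136958 -0.07404112 -0.12179631]
```

Emit:
move_arm --series '[{"dx": 0.3,"dy": -0.6,"dz": 0,"wx": 0,"wy": 0,"wz": 0,"grip": 1},{"dx": 0.3,"dy": -0.6,"dz": 0,"wx": 0,"wy": 0,"wz": 0,"grip": 1},{"dx": 0,"dy": 0,"dz": 0,"wx": 0,"wy": 0,"wz": 0,"grip": 1},{"dx": 0,"dy": 0,"dz": 0,"wx": 0,"wy": 0,"wz": 0,"grip": 1},{"dx": 0,"dy": 0,"dz": 0,"wx": 0,"wy": 0,"wz": 0,"grip": 1},{"dx": 0,"dy": 0,"dz": 0,"wx": 0,"wy": 0,"wz": 0,"grip": 1},{"dx": 0,"dy": 0,"dz": 0,"wx": 0,"wy": 0,"wz": 0,"grip": 1},{"dx": 0,"dy": 0,"dz": 0,"wx": 0,"wy": 0,"wz": 0,"grip": 1}]'

```text
t: 6.3
tcp_pos: [0.3802, 0.3053, 0.0873]
ee_rot: [-0.222, 0.975, 0.0, 0.0]
ft_force: [-1.9, 0.6, 0.5]
gripper_width: 0.0
grip_force: 0.7
```

Run:
```python
from h import *
c=shot('wrist'); cv2.imwrite('pics/w5.png',cv2.resize(c['img'][80:300,60:400,::-1],None,fx=2.25,fy=2.25,interpolation=cv2.INTER_CUBIC))
s=robot.read_state(); print(s['t'],s['tcp_pos'],s['ft_force'])
```

```text
6.35 [0.38012179 0.30528982 0.08726949] [-1.76497046  0.58968456 -0.63428428]
```

View pics/w5.png

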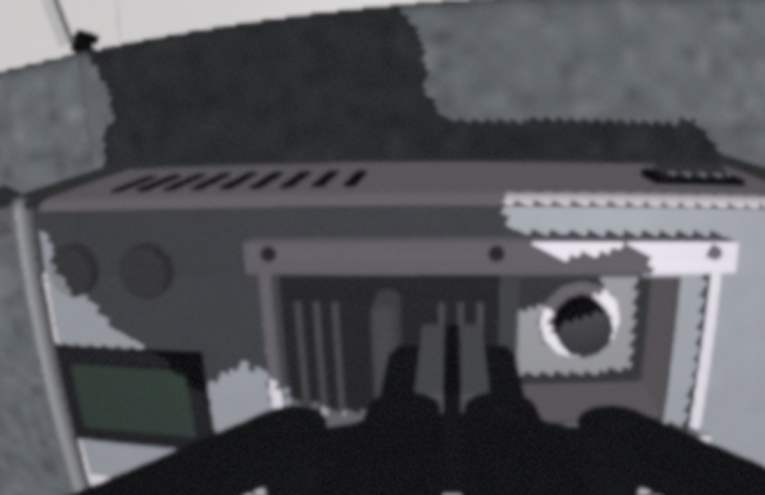

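Nearly there: plate right edge at 281 against the stop at about 270, so roughly 3 mm remain. I'll push on in small steps.

Emit:
move_arm --series '[{"dx": 0.3,"dy": -0.6,"dz": 0,"wx": 0,"wy": 0,"wz": 0,"grip": 1},{"dx": 0.3,"dy": -0.6,"dz": 0,"wx": 0,"wy": 0,"wz": 0,"grip": 1},{"dx": 0.3,"dy": -0.6,"dz": 0,"wx": 0,"wy": 0,"wz": 0,"grip": 1},{"dx": 0,"dy": 0,"dz": 0,"wx": 0,"wy": 0,"wz": 0,"grip": 1},{"dx": 0,"dy": 0,"dz": 0,"wx": 0,"wy": 0,"wz": 0,"grip": 1},{"dx": 0,"dy": 0,"dz": 0,"wx": 0,"wy": 0,"wz": 0,"grip": 1},{"dx": 0,"dy": 0,"dz": 0,"wx": 0,"wy": 0,"wz": 0,"grip": 1},{"dx": 0,"dy": 0,"dz": 0,"wx": 0,"wy": 0,"wz": 0,"grip": 1}]'

```text
t: 7.35
tcp_pos: [0.3808, 0.3041, 0.0873]
ee_rot: [-0.223, 0.975, 0.0, 0.0]
ft_force: [-3.5, 4.1, -0.9]
gripper_width: 0.0
grip_force: 2.2
```

Emit:
move_arm --series '[{"dx": 0.3,"dy": -0.6,"dz": 0,"wx": 0,"wy": 0,"wz": 0,"grip": 1},{"dx": 0.3,"dy": -0.6,"dz": 0,"wx": 0,"wy": 0,"wz": 0,"grip": 1},{"dx": 0,"dy": 0,"dz": 0,"wx": 0,"wy": 0,"wz": 0,"grip": 1},{"dx": 0,"dy": 0,"dz": 0,"wx": 0,"wy": 0,"wz": 0,"grip": 1},{"dx": 0,"dy": 0,"dz": 0,"wx": 0,"wy": 0,"wz": 0,"grip": 1},{"dx": 0,"dy": 0,"dz": 0,"wx": 0,"wy": 0,"wz": 0,"grip": 1},{"dx": 0,"dy": 0,"dz": 0,"wx": 0,"wy": 0,"wz": 0,"grip": 1},{"dx": 0,"dy": 0,"dz": 0,"wx": 0,"wy": 0,"wz": 0,"grip": 1}]'

```text
t: 8.35
tcp_pos: [0.3809, 0.3038, 0.0873]
ee_rot: [-0.223, 0.975, 0.001, 0.0]
ft_force: [-6.5, 7.7, 0.1]
gripper_width: 0.0001
grip_force: 3.9
```

Run:
```python
from h import *
c=load('wrist'); T=np.array([.38012,.30529])
T2=robot.read_state()['tcp_pos'][:2]; print('moved',RH.T@(T2-T)*1000)
for n,U,V,z in [('button',582,323,.066),('ridge',387,330,.095),('plateR',282,330,.083),('plateL',500,330,.083),('wellR edge F',519,280,.080),('wellL edge',640,330,.08),('keyR',75,270,.085),('keyL',146,270,.085),('railscrewL',714,252,.086),('railscrewM',497,252,.086),('railscrewR',268,252,.086)]:
    print(n,rel(c,T,60+U/2.25,80+V/2.25,z))
```

```text
moved [ 0.08965279 -1.6413789 ]
button [-1.1 33.3]
ridge [-11.1 -15.5]
plateR [ -5.8 -42.4]
plateL [-6.2 10.1]
wellR edge F [-17.7  14.5]
wellL edge [-4.5 45.4]
keyR [-21.1 -97.1]
keyL [-21.4 -75.9]
railscrewL [-26.2  60.4]
railscrewM [-26.2   8.8]
railscrewR [-26.2 -43.4]
```

Emit:
move_arm --series '[{"dx": -1.7,"dy": 3.6,"dz": 0,"wx": 0,"wy": 0,"wz": 0,"grip": 1},{"dx": 0,"dy": 0,"dz": 10,"wx": 0,"wy": 0,"wz": 0,"grip": 1},{"dx": -4.3,"dy": 9,"dz": 5,"wx": 0,"wy": 0,"wz": 0,"grip": 1},{"dx": -4.3,"dy": 9,"dz": 0,"wx": 0,"wy": 0,"wz": 0,"grip": 1},{"dx": -4.3,"dy": 9,"dz": 0,"wx": 0,"wy": 0,"wz": 0,"grip": 1},{"dx": 0,"dy": 0,"dz": 0,"wx": 0,"wy": 0,"wz": 0,"grip": 1},{"dx": 0,"dy": 0,"dz": 0,"wx": 0,"wy": 0,"wz": 0,"grip": 1},{"dx": 0,"dy": 0,"dz": 0,"wx": 0,"wy": 0,"wz": 0,"grip": 1}]'

```text
t: 9.35
tcp_pos: [0.3671, 0.3325, 0.1021]
ee_rot: [-0.222, 0.975, -0.0, -0.0]
ft_force: [-0.0, 0.5, -0.5]
gripper_width: -0.0
grip_force: 0.0
```

Run:
```python
from h import *
c=shot('wrist'); cv2.imwrite('pics/w6.png',cv2.resize(c['img'][80:300,60:400,::-1],None,fx=2.25,fy=2.25,interpolation=cv2.INTER_CUBIC))
s=robot.read_state(); print(s['t'],s['tcp_pos'],s['ft_force'])
```

```text
9.4 [0.367179   0.33254726 0.10217095] [-0.10076042 -0.34811996  0.26394869]
```

View pics/w6.png

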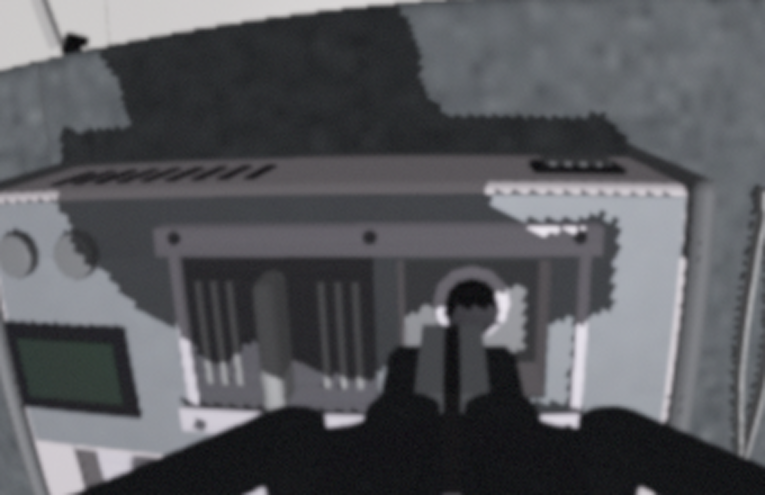

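The shutter's plate is against its right stop (about 185). The well mouth spans x of about 402..546, with the button at (471,303) slightly left of the fingertips (453).

Run:
```python
from h import *
c=load('wrist'); T=robot.read_state()['tcp_pos']
for n,U,V,z in [('button',471,304,.066),('ridge',272,330,.095),('wellR',402,290,.080),('wellL',546,290,.08),('wellF',475,258,.08),('keyR',17,255,.085),('keyL',76,255,.085),('railscrewL',581,237,.086),('railscrewM',370,237,.086),('tip',452,325,T[2])]:
    print(n,rel(c,T,60+U/2.25,80+V/2.25,z))
```

```text
button [-1.5  4.1]
ridge [ -4.7 -45.8]
wellR [-10.3 -14.3]
wellL [-10.3  23.3]
wellF [-19.    4.6]
keyR [ -21.  -127.6]
keyL [ -21.1 -105.9]
railscrewL [-26.1  30.7]
railscrewM [-26.1 -21.5]
tip [-9.3 -1.3]
```

Emit:
move_arm --series '[{"dx": -2.2,"dy": 4.5,"dz": 0,"wx": 0,"wy": 0,"wz": 0,"grip": 1},{"dx": 0,"dy": 0,"dz": 0,"wx": 0,"wy": 0,"wz": 0,"grip": 1},{"dx": 0,"dy": 0,"dz": -12,"wx": 0,"wy": 0,"wz": 0,"grip": 1},{"dx": 0,"dy": 0,"dz": -10,"wx": 0,"wy": 0,"wz": 0,"grip": 1},{"dx": 0,"dy": 0,"dz": -8,"wx": 0,"wy": 0,"wz": 0,"grip": 1},{"dx": 0,"dy": 0,"dz": -4,"wx": 0,"wy": 0,"wz": 0,"grip": 1},{"dx": 0,"dy": 0,"dz": -3,"wx": 0,"wy": 0,"wz": 0,"grip": 1},{"dx": 0,"dy": 0,"dz": 0,"wx": 0,"wy": 0,"wz": 0,"grip": 1}]'

```text
t: 10.4
tcp_pos: [0.3648, 0.3375, 0.0652]
ee_rot: [-0.222, 0.975, -0.0, -0.0]
ft_force: [-0.2, -0.1, -0.3]
gripper_width: -0.0
grip_force: 0.0
```

Emit:
move_arm --series '[{"dx": 0,"dy": 0,"dz": -1.5,"wx": 0,"wy": 0,"wz": 0,"grip": 1},{"dx": 0,"dy": 0,"dz": -1.5,"wx": 0,"wy": 0,"wz": 0,"grip": 1},{"dx": 0,"dy": 0,"dz": -1,"wx": 0,"wy": 0,"wz": 0,"grip": 1},{"dx": 0,"dy": 0,"dz": -1,"wx": 0,"wy": 0,"wz": 0,"grip": 1},{"dx": 0,"dy": 0,"dz": 0,"wx": 0,"wy": 0,"wz": 0,"grip": 1},{"dx": 0,"dy": 0,"dz": 0,"wx": 0,"wy": 0,"wz": 0,"grip": 1},{"dx": 0,"dy": 0,"dz": 0,"wx": 0,"wy": 0,"wz": 0,"grip": 1},{"dx": 0,"dy": 0,"dz": 0,"wx": 0,"wy": 0,"wz": 0,"grip": 1}]'

```text
t: 11.4
tcp_pos: [0.3648, 0.3374, 0.0602]
ee_rot: [-0.222, 0.975, -0.0, -0.0]
ft_force: [0.2, 0.0, 0.3]
gripper_width: -0.0001
grip_force: 0.2
```

Emit:
move_arm --series '[{"dx": 0,"dy": 0,"dz": -1,"wx": 0,"wy": 0,"wz": 0,"grip": 1},{"dx": 0,"dy": 0,"dz": -1,"wx": 0,"wy": 0,"wz": 0,"grip": 1},{"dx": 0,"dy": 0,"dz": -0.5,"wx": 0,"wy": 0,"wz": 0,"grip": 1},{"dx": 0,"dy": 0,"dz": 0,"wx": 0,"wy": 0,"wz": 0,"grip": 1},{"dx": 0,"dy": 0,"dz": 0,"wx": 0,"wy": 0,"wz": 0,"grip": 1},{"dx": 0,"dy": 0,"dz": 0,"wx": 0,"wy": 0,"wz": 0,"grip": 1},{"dx": 0,"dy": 0,"dz": 0,"wx": 0,"wy": 0,"wz": 0,"grip": 1},{"dx": 0,"dy": 0,"dz": 0,"wx": 0,"wy": 0,"wz": 0,"grip": 1}]'

```text
t: 12.4
tcp_pos: [0.3648, 0.3374, 0.0589]
ee_rot: [-0.222, 0.975, 0.0, 0.0]
ft_force: [-2.4, -1.4, 21.9]
gripper_width: -0.0003
grip_force: 10.4
```

Emit:
move_arm --series '[{"dx": 0,"dy": 0,"dz": 15,"wx": 0,"wy": 0,"wz": 0,"grip": 1},{"dx": 0,"dy": 0,"dz": 20,"wx": 0,"wy": 0,"wz": 0,"grip": 1},{"dx": 0,"dy": 0,"dz": 20,"wx": 0,"wy": 0,"wz": 0,"grip": 1},{"dx": 10,"dy": -20,"dz": 0,"wx": 0,"wy": 0,"wz": 0,"grip": 1},{"dx": 10,"dy": -22,"dz": 0,"wx": 0,"wy": 0,"wz": 0,"grip": 1},{"dx": 10.8,"dy": -22.2,"dz": 0,"wx": 0,"wy": 0,"wz": 0,"grip": 1},{"dx": 0,"dy": 0,"dz": 0,"wx": 0,"wy": 0,"wz": 0,"grip": 1},{"dx": 0,"dy": 0,"dz": 0,"wx": 0,"wy": 0,"wz": 0,"grip": 1}]'

```text
t: 13.4
tcp_pos: [0.3955, 0.2738, 0.113]
ee_rot: [-0.222, 0.975, 0.0, 0.0]
ft_force: [0.6, 0.8, -0.6]
gripper_width: -0.0001
grip_force: 0.0
```

Run:
```python
from h import *
c=shot('wrist'); cv2.imwrite('pics/w7.png',cv2.resize(c['img'][80:300,100:440,::-1],None,fx=2.25,fy=2.25,interpolation=cv2.INTER_CUBIC))
s=robot.read_state(); print(s['t'],s['tcp_pos'],s['ft_force'])
```

```text
13.45 [0.39538428 0.2741135  0.11292896] [-0.34599198 -0.48443882 -0.99862112]
```

View pics/w7.png

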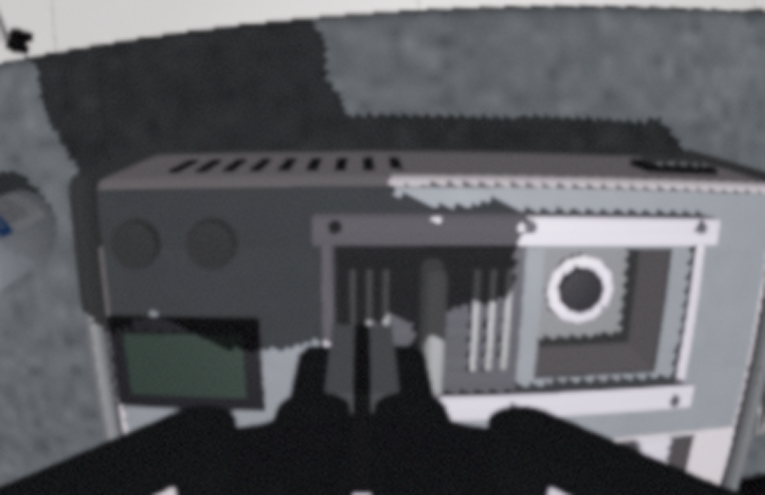

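The button is down (580,290), inside its white ring, and the shutter is still aside. The ridge (432,310) lies left of the fingertips (325..400).

Run:
```python
from h import *
c=load('wrist'); T=robot.read_state()['tcp_pos']
for n,U,V,z in [('button59',580,290,.059),('ridge',432,305,.095),('plateR',336,305,.083),('plateL',520,305,.083),('keyR',134,243,.085),('keyL',212,243,.085)]:
    print(n,rel(c,T,100+U/2.25,80+V/2.25,z))
```

```text
button59 [ 1.  68.6]
ridge [-7.6 16.3]
plateR [-3.3 -8.7]
plateL [-3.  42.6]
keyR [-21.4 -64.1]
keyL [-21.4 -41.8]
```

Emit:
move_arm --series '[{"dx": 1.7,"dy": -3.6,"dz": 0,"wx": 0,"wy": 0,"wz": 0,"grip": 1},{"dx": 0,"dy": 0,"dz": -12,"wx": 0,"wy": 0,"wz": 0,"grip": 1},{"dx": 0,"dy": 0,"dz": -12,"wx": 0,"wy": 0,"wz": 0,"grip": 1},{"dx": 0,"dy": 0,"dz": -1,"wx": 0,"wy": 0,"wz": 0,"grip": 1},{"dx": 0,"dy": 0,"dz": 0,"wx": 0,"wy": 0,"wz": 0,"grip": 1},{"dx": -1.3,"dy": 2.7,"dz": 0,"wx": 0,"wy": 0,"wz": 0,"grip": 1},{"dx": -1.3,"dy": 2.7,"dz": 0,"wx": 0,"wy": 0,"wz": 0,"grip": 1},{"dx": -1.3,"dy": 2.7,"dz": 0,"wx": 0,"wy": 0,"wz": 0,"grip": 1}]'

```text
t: 14.45
tcp_pos: [0.3934, 0.278, 0.088]
ee_rot: [-0.222, 0.975, 0.0, 0.0]
ft_force: [1.3, -1.6, -1.0]
gripper_width: -0.0
grip_force: 0.7
```

Emit:
move_arm --series '[{"dx": -2.2,"dy": 4.5,"dz": 0,"wx": 0,"wy": 0,"wz": 0,"grip": 1},{"dx": -2.2,"dy": 4.5,"dz": 0,"wx": 0,"wy": 0,"wz": 0,"grip": 1},{"dx": -2.2,"dy": 4.5,"dz": 0,"wx": 0,"wy": 0,"wz": 0,"grip": 1},{"dx": -2.2,"dy": 4.5,"dz": 0,"wx": 0,"wy": 0,"wz": 0,"grip": 1},{"dx": -2.2,"dy": 4.5,"dz": 0,"wx": 0,"wy": 0,"wz": 0,"grip": 1},{"dx": -2.2,"dy": 4.5,"dz": 0,"wx": 0,"wy": 0,"wz": 0,"grip": 1},{"dx": -2.2,"dy": 4.5,"dz": 0,"wx": 0,"wy": 0,"wz": 0,"grip": 1},{"dx": -1.3,"dy": 2.7,"dz": 0,"wx": 0,"wy": 0,"wz": 0,"grip": 1}]'

```text
t: 15.45
tcp_pos: [0.3766, 0.3124, 0.0878]
ee_rot: [-0.222, 0.975, 0.0, 0.0]
ft_force: [1.5, -1.6, 0.8]
gripper_width: -0.0005
grip_force: 1.0
```

Emit:
move_arm --series '[{"dx": -0.9,"dy": 1.8,"dz": 0,"wx": 0,"wy": 0,"wz": 0,"grip": 1},{"dx": -0.9,"dy": 1.8,"dz": 0,"wx": 0,"wy": 0,"wz": 0,"grip": 1},{"dx": 0,"dy": 0,"dz": 0,"wx": 0,"wy": 0,"wz": 0,"grip": 1},{"dx": 0,"dy": 0,"dz": 0,"wx": 0,"wy": 0,"wz": 0,"grip": 1},{"dx": 0,"dy": 0,"dz": 0,"wx": 0,"wy": 0,"wz": 0,"grip": 1},{"dx": 0,"dy": 0,"dz": 0,"wx": 0,"wy": 0,"wz": 0,"grip": 1},{"dx": 0,"dy": 0,"dz": 0,"wx": 0,"wy": 0,"wz": 0,"grip": 1},{"dx": 0,"dy": 0,"dz": 0,"wx": 0,"wy": 0,"wz": 0,"grip": 1}]'

```text
t: 16.45
tcp_pos: [0.3749, 0.3155, 0.0878]
ee_rot: [-0.222, 0.975, 0.0, -0.0]
ft_force: [-0.1, 0.2, 0.3]
gripper_width: 0.0004
grip_force: 0.0
```

Run:
```python
from h import *
c=shot('wrist'); cv2.imwrite('pics/w8.png',cv2.resize(c['img'][80:300,60:400,::-1],None,fx=2.25,fy=2.25,interpolation=cv2.INTER_CUBIC))
s=robot.read_state(); print(s['t'],s['tcp_pos'],s['ft_force'],RH.T@(s['tcp_pos'][:2]-[.39538,.27411])*1000)
```

```text
16.5 [0.37492171 0.31550178 0.08776401] [-0.48578774  0.38704298  0.47980678] [-0.50874214 46.1688455 ]
```

Emit:
move_arm --series '[{"dx": -0.4,"dy": 0.9,"dz": 0,"wx": 0,"wy": 0,"wz": 0,"grip": 1},{"dx": -0.4,"dy": 0.9,"dz": 0,"wx": 0,"wy": 0,"wz": 0,"grip": 1},{"dx": -0.4,"dy": 0.9,"dz": 0,"wx": 0,"wy": 0,"wz": 0,"grip": 1},{"dx": -0.4,"dy": 0.9,"dz": 0,"wx": 0,"wy": 0,"wz": 0,"grip": 1},{"dx": 0,"dy": 0,"dz": 0,"wx": 0,"wy": 0,"wz": 0,"grip": 1},{"dx": 0,"dy": 0,"dz": 0,"wx": 0,"wy": 0,"wz": 0,"grip": 1},{"dx": 0,"dy": 0,"dz": 0,"wx": 0,"wy": 0,"wz": 0,"grip": 1},{"dx": 0,"dy": 0,"dz": 0,"wx": 0,"wy": 0,"wz": 0,"grip": 1}]'

```text
t: 17.5
tcp_pos: [0.3733, 0.3192, 0.0878]
ee_rot: [-0.222, 0.975, 0.0, 0.0]
ft_force: [-0.5, -1.6, -0.2]
gripper_width: 0.0002
grip_force: 0.3
```

Emit:
move_arm --series '[{"dx": -0.3,"dy": 0.6,"dz": 0,"wx": 0,"wy": 0,"wz": 0,"grip": 1},{"dx": -0.3,"dy": 0.6,"dz": 0,"wx": 0,"wy": 0,"wz": 0,"grip": 1},{"dx": 0,"dy": 0,"dz": 0,"wx": 0,"wy": 0,"wz": 0,"grip": 1},{"dx": 0,"dy": 0,"dz": 0,"wx": 0,"wy": 0,"wz": 0,"grip": 1},{"dx": 0,"dy": 0,"dz": 0,"wx": 0,"wy": 0,"wz": 0,"grip": 1},{"dx": 0,"dy": 0,"dz": 0,"wx": 0,"wy": 0,"wz": 0,"grip": 1},{"dx": 0,"dy": 0,"dz": 0,"wx": 0,"wy": 0,"wz": 0,"grip": 1},{"dx": 0,"dy": 0,"dz": 0,"wx": 0,"wy": 0,"wz": 0,"grip": 1}]'

```text
t: 18.5
tcp_pos: [0.3728, 0.3203, 0.0878]
ee_rot: [-0.222, 0.975, 0.0, 0.0]
ft_force: [0.6, -1.4, 0.7]
gripper_width: -0.0003
grip_force: 0.6
```

Emit:
move_arm --series '[{"dx": -0.3,"dy": 0.6,"dz": 0,"wx": 0,"wy": 0,"wz": 0,"grip": 1},{"dx": -0.2,"dy": 0.4,"dz": 0,"wx": 0,"wy": 0,"wz": 0,"grip": 1},{"dx": 0,"dy": 0,"dz": 0,"wx": 0,"wy": 0,"wz": 0,"grip": 1},{"dx": 0,"dy": 0,"dz": 0,"wx": 0,"wy": 0,"wz": 0,"grip": 1},{"dx": 0,"dy": 0,"dz": 0,"wx": 0,"wy": 0,"wz": 0,"grip": 1},{"dx": 0,"dy": 0,"dz": 0,"wx": 0,"wy": 0,"wz": 0,"grip": 1},{"dx": 0,"dy": 0,"dz": 0,"wx": 0,"wy": 0,"wz": 0,"grip": 1},{"dx": 0,"dy": 0,"dz": 0,"wx": 0,"wy": 0,"wz": 0,"grip": 1}]'

```text
t: 19.5
tcp_pos: [0.3723, 0.3213, 0.0878]
ee_rot: [-0.222, 0.975, 0.0, 0.0]
ft_force: [0.8, -1.8, 0.5]
gripper_width: -0.0001
grip_force: 0.5
```

Still sliding at about 2 N and not yet at the stop, so I'll continue.

Emit:
move_arm --series '[{"dx": -0.3,"dy": 0.6,"dz": 0,"wx": 0,"wy": 0,"wz": 0,"grip": 1},{"dx": -0.2,"dy": 0.4,"dz": 0,"wx": 0,"wy": 0,"wz": 0,"grip": 1},{"dx": 0,"dy": 0,"dz": 0,"wx": 0,"wy": 0,"wz": 0,"grip": 1},{"dx": 0,"dy": 0,"dz": 0,"wx": 0,"wy": 0,"wz": 0,"grip": 1},{"dx": 0,"dy": 0,"dz": 0,"wx": 0,"wy": 0,"wz": 0,"grip": 1},{"dx": 0,"dy": 0,"dz": 0,"wx": 0,"wy": 0,"wz": 0,"grip": 1},{"dx": 0,"dy": 0,"dz": 0,"wx": 0,"wy": 0,"wz": 0,"grip": 1},{"dx": 0,"dy": 0,"dz": 0,"wx": 0,"wy": 0,"wz": 0,"grip": 1}]'

```text
t: 20.5
tcp_pos: [0.3718, 0.3223, 0.0878]
ee_rot: [-0.222, 0.975, 0.0, 0.0]
ft_force: [0.3, -1.0, 1.3]
gripper_width: 0.0
grip_force: 0.5
```

Emit:
move_arm --series '[{"dx": -0.3,"dy": 0.6,"dz": 0,"wx": 0,"wy": 0,"wz": 0,"grip": 1},{"dx": -0.2,"dy": 0.4,"dz": 0,"wx": 0,"wy": 0,"wz": 0,"grip": 1},{"dx": 0,"dy": 0,"dz": 0,"wx": 0,"wy": 0,"wz": 0,"grip": 1},{"dx": 0,"dy": 0,"dz": 0,"wx": 0,"wy": 0,"wz": 0,"grip": 1},{"dx": 0,"dy": 0,"dz": 0,"wx": 0,"wy": 0,"wz": 0,"grip": 1},{"dx": 0,"dy": 0,"dz": 0,"wx": 0,"wy": 0,"wz": 0,"grip": 1},{"dx": 0,"dy": 0,"dz": 0,"wx": 0,"wy": 0,"wz": 0,"grip": 1},{"dx": 0,"dy": 0,"dz": 0,"wx": 0,"wy": 0,"wz": 0,"grip": 1}]'

```text
t: 21.5
tcp_pos: [0.3712, 0.3233, 0.0878]
ee_rot: [-0.222, 0.975, 0.0, 0.0]
ft_force: [0.4, -0.6, 0.6]
gripper_width: -0.0001
grip_force: 0.5
```

Emit:
move_arm --series '[{"dx": -0.3,"dy": 0.6,"dz": 0,"wx": 0,"wy": 0,"wz": 0,"grip": 1},{"dx": -0.2,"dy": 0.4,"dz": 0,"wx": 0,"wy": 0,"wz": 0,"grip": 1},{"dx": 0,"dy": 0,"dz": 0,"wx": 0,"wy": 0,"wz": 0,"grip": 1},{"dx": 0,"dy": 0,"dz": 0,"wx": 0,"wy": 0,"wz": 0,"grip": 1},{"dx": 0,"dy": 0,"dz": 0,"wx": 0,"wy": 0,"wz": 0,"grip": 1},{"dx": 0,"dy": 0,"dz": 0,"wx": 0,"wy": 0,"wz": 0,"grip": 1},{"dx": 0,"dy": 0,"dz": 0,"wx": 0,"wy": 0,"wz": 0,"grip": 1},{"dx": 0,"dy": 0,"dz": 0,"wx": 0,"wy": 0,"wz": 0,"grip": 1}]'

```text
t: 22.5
tcp_pos: [0.3708, 0.3243, 0.0878]
ee_rot: [-0.222, 0.975, 0.0, 0.0]
ft_force: [0.6, -0.6, -0.5]
gripper_width: 0.0
grip_force: 0.5
```

Emit:
move_arm --series '[{"dx": -0.3,"dy": 0.6,"dz": 0,"wx": 0,"wy": 0,"wz": 0,"grip": 1},{"dx": -0.2,"dy": 0.4,"dz": 0,"wx": 0,"wy": 0,"wz": 0,"grip": 1},{"dx": 0,"dy": 0,"dz": 0,"wx": 0,"wy": 0,"wz": 0,"grip": 1},{"dx": 0,"dy": 0,"dz": 0,"wx": 0,"wy": 0,"wz": 0,"grip": 1},{"dx": 0,"dy": 0,"dz": 0,"wx": 0,"wy": 0,"wz": 0,"grip": 1},{"dx": 0,"dy": 0,"dz": 0,"wx": 0,"wy": 0,"wz": 0,"grip": 1},{"dx": 0,"dy": 0,"dz": 0,"wx": 0,"wy": 0,"wz": 0,"grip": 1},{"dx": 0,"dy": 0,"dz": 0,"wx": 0,"wy": 0,"wz": 0,"grip": 1}]'

```text
t: 23.5
tcp_pos: [0.3705, 0.3246, 0.0878]
ee_rot: [-0.222, 0.975, -0.0, -0.0]
ft_force: [3.1, -4.7, 0.4]
gripper_width: -0.0003
grip_force: 2.4
```

Run:
```python
from h import *
o=load('top'); n=shot('top'); T=robot.read_state()
print(T['t'],T['ft_force'],RH.T@(T['tcp_pos'][:2]-[.39538,.27411])*1000)
# heater shift between start and now: register a patch of the block / left part in the top view (raw px)
g=lambda c,a:cv2.cvtColor(c['img'],cv2.COLOR_RGB2GRAY)[a[0]:a[1],a[2]:a[3]].astype(np.float32)
for a in [(175,228,130,185),(175,215,165,210),(200,256,140,160),(195,240,195,230)]:
    d=cv2.absdiff(g(o,a),g(n,a)); print(a,cv2.phaseCorrelate(g(o,a),g(n,a)),'diff',d.mean())
c=shot('wrist')['img'][80:300,60:400]; cols=cv2.resize(c,None,fx=2.25,fy=2.25,interpolation=cv2.INTER_CUBIC)
print(cv2.cvtColor(cols,cv2.COLOR_RGB2GRAY)[300:312,:].mean(0).astype(int)[::6].tolist())
```

```text
23.55 [ 2.57643257 -4.39945037  0.88748225] [-0.50784082 56.29567268]
(175, 228, 130, 185) ((0.01182366500746923, -0.08473396055446614), 0.6118406563629338) diff 31.332075
(175, 215, 165, 210) ((0.618442587126733, 0.029704138385163503), 1.0096219368775685) diff 8.630555
(200, 256, 140, 160) ((0.09604726747165948, 0.7468855826822498), 0.2633624291419983) diff 57.954464
(195, 240, 195, 230) ((0.0331640418780168, 0.5637843301914351), 0.7410768332304778) diff 24.826666
[150, 150, 149, 149, 149, 149, 149, 150, 152, 153, 152, 152, 151, 151, 152, 145, 123, 80, 67, 67, 66, 66, 66, 66, 66, 66, 66, 66, 67, 66, 81, 98, 84, 68, 67, 68, 67, 67, 67, 67, 67, 66, 66, 66, 67, 67, 68, 68, 67, 67, 67, 68, 67, 66, 67, 67, 68, 68, 68, 67, 67, 67, 66, 66, 66, 66, 67, 57, 41, 41, 64, 47, 41, 59, 54, 41, 53, 60, 41, 41, 40, 40, 41, 43, 59, 65, 66, 66, 55, 40, 40, 40, 40, 41, 63, 51, 40, 61, 54, 41, 59, 56, 41, 49, 88, 99, 134, 166, 167, 166, 167, 168, 168, 167, 166, 165, 164, 164, 164, 164, 164, 197, 112, 96, 117, 127, 114, 102]
```

The stop is met (force up to 5 N, position held). One small extra nudge, then I'll back off and lift away.

Emit:
move_arm --series '[{"dx": -0.2,"dy": 0.5,"dz": 0,"wx": 0,"wy": 0,"wz": 0,"grip": 1},{"dx": 0,"dy": 0,"dz": 0,"wx": 0,"wy": 0,"wz": 0,"grip": 1},{"dx": 0,"dy": 0,"dz": 0,"wx": 0,"wy": 0,"wz": 0,"grip": 1},{"dx": 0,"dy": 0,"dz": 0,"wx": 0,"wy": 0,"wz": 0,"grip": 1},{"dx": 0,"dy": 0,"dz": 0,"wx": 0,"wy": 0,"wz": 0,"grip": 1},{"dx": 0,"dy": 0,"dz": 0,"wx": 0,"wy": 0,"wz": 0,"grip": 1},{"dx": 0,"dy": 0,"dz": 0,"wx": 0,"wy": 0,"wz": 0,"grip": 1},{"dx": 0,"dy": 0,"dz": 0,"wx": 0,"wy": 0,"wz": 0,"grip": 1}]'

```text
t: 24.6
tcp_pos: [0.3705, 0.3247, 0.0877]
ee_rot: [-0.222, 0.975, -0.001, -0.0]
ft_force: [3.3, -4.6, 2.1]
gripper_width: -0.0001
grip_force: 3.2
```

Emit:
move_arm --series '[{"dx": 1.7,"dy": -3.6,"dz": 0,"wx": 0,"wy": 0,"wz": 0,"grip": 1},{"dx": 0,"dy": 0,"dz": 0,"wx": 0,"wy": 0,"wz": 0,"grip": 1},{"dx": 0,"dy": 0,"dz": 15,"wx": 0,"wy": 0,"wz": 0,"grip": 1},{"dx": 0,"dy": 0,"dz": 20,"wx": 0,"wy": 0,"wz": 0,"grip": 1},{"dx": 0,"dy": 0,"dz": 30,"wx": 0,"wy": 0,"wz": 0,"grip": 1},{"dx": 0,"dy": 0,"dz": 30,"wx": 0,"wy": 0,"wz": 0,"grip": 1},{"dx": 0,"dy": 0,"dz": 0,"wx": 0,"wy": 0,"wz": 0,"grip": 1},{"dx": 0,"dy": 0,"dz": 0,"wx": 0,"wy": 0,"wz": 0,"grip": 1}]'

```text
t: 25.6
tcp_pos: [0.3715, 0.3223, 0.1825]
ee_rot: [-0.222, 0.975, 0.0, -0.0]
ft_force: [0.3, 0.0, -0.4]
gripper_width: -0.0
grip_force: 0.0
```

Run:
```python
from h import *
c=shot('wrist'); s=robot.read_state(); T=s['tcp_pos']; print(s['t'],T,s['ft_force'])
# sample console in heater coordinates along y through ridge (x=-33): grey profile
R=cv2.Rodrigues(c['rvec'])[0]; org=np.array([.3650,.3375])-RH@np.array([-.033,.045])
g=cv2.cvtColor(c['img'],cv2.COLOR_RGB2GRAY)
def px(x,y,z):
    p=np.r_[RH@np.array([x,y])/1000+org,z]; q=R@p+c['tvec']; th=np.arctan2(np.hypot(q[0],q[1]),q[2]); f=th/np.hypot(q[0],q[1])
    return q[0]*f*c['fx']+c['cx'],q[1]*f*c['fy']+c['cy']
for x in (-48,-40,-33):
    print(x,[(y,int(cv2.getRectSubPix(g,(3,3),px(x,y,.083)).mean())) for y in range(-30,86,3)])
```

```text
25.65 [0.37134125 0.32208271 0.18211448] [ 0.78436858 -0.74828392 -0.63375618]
-48 [(-30, 66), (-27, 66), (-24, 66), (-21, 66), (-18, 65), (-15, 66), (-12, 67), (-9, 66), (-6, 67), (-3, 66), (0, 66), (3, 66), (6, 66), (9, 65), (12, 66), (15, 66), (18, 53), (21, 41), (24, 43), (27, 42), (30, 40), (33, 42), (36, 40), (39, 40), (42, 56), (45, 64), (48, 91), (51, 102), (54, 101), (57, 117), (60, 120), (63, 119), (66, 123), (69, 122), (72, 213), (75, 179), (78, 170), (81, 171), (84, 173)]
-40 [(-30, 80), (-27, 66), (-24, 66), (-21, 65), (-18, 65), (-15, 66), (-12, 66), (-9, 66), (-6, 66), (-3, 65), (0, 65), (3, 67), (6, 75), (9, 129), (12, 121), (15, 146), (18, 119), (21, 131), (24, 134), (27, 157), (30, 126), (33, 134), (36, 108), (39, 83), (42, 106), (45, 176), (48, 127), (51, 110), (54, 117), (57, 163), (60, 142), (63, 134), (66, 163), (69, 122), (72, 209), (75, 182), (78, 172), (81, 171), (84, 172)]
-33 [(-30, 155), (-27, 155), (-24, 155), (-21, 153), (-18, 151), (-15, 139), (-12, 141), (-9, 146), (-6, 143), (-3, 155), (0, 162), (3, 163), (6, 163), (9, 163), (12, 164), (15, 164), (18, 127), (21, 128), (24, 135), (27, 155), (30, 135), (33, 136), (36, 109), (39, 85), (42, 107), (45, 176), (48, 126), (51, 110), (54, 114), (57, 162), (60, 144), (63, 133), (66, 157), (69, 125), (72, 214), (75, 178), (78, 170), (81, 171), (84, 171)]
```

```bash
python3 -c "
from plant import robot
print(robot.finish_job())"
```

```text
the job is handed in; nothing more can be done
None
```

I handed the job in at about 26 s: the reset button is pressed down to its stop (22 N) and the shutter was pushed to its stops, fully aside and then fully shut; I used up my 10 pictures before the shutting, so that last part was checked only by force and camera readings, and I did not measure closely whether the heater shifted (any shift looks under 2 mm).

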